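# Pump up the pressure pot until its pin stands out

### The arm

A 6-joint arm with a two-finger parallel gripper is mounted at the origin on a cart in front of the work surface, level with it; the furniture and walls round the work are solid. World frame = base frame: x ahead of the robot, y to its left, z up, the work surface at z = 0. Lengths are in m, angles in rad, forces in N, time in s.
With the tool pointing down it reaches from about 0.375 to 0.75 m from the base axis. Payload 9 kg.
Tool frame: the origin (TCP) lies on the centre line of the jaws, within the pads' length; the fingertips stand 19 mm ahead of it and the grasp point (between the pads) is the TCP; z points along the fingers, y is the line along which they close (so a half turn about z gives the same grasp; the last joint's range is limited). The gripper opens to 85 mm and grips with 20 to 120 N. Pads are 22 mm wide; open, the fingers measure 114 mm over their backs; the gripper's body (76 mm by 85 mm) begins 54 mm behind the grasp point. The pads swing forward as they close: fully open they stand 13 mm farther back than shut.
Start: joints at [1.06, 0.104, 0.097, 1.564, 0, 1.353], TCP at [0.173, 0.574, 0.25] pointing down, gripper open.
Joint ranges: [-2.99, 2.99], [-0.84, 1.86], [-1.1, 1.16], [-1.84, 2.11], [-1.51, 1.56], [-3.14, 3.14]. Speed limits (rad/s): [2.22, 2.22, 2.57, 3.14, 3.14, 3.14].

### API

Orientations are given as a rotation vector (axis times angle).
In Python, from workcell import ctrl, get_image, hand_in gives the robot as it stands. The module is installed in compiled form; this text tells all that it offers.
- The arm moves only by the tool carry_out, never from a script. Its argument "steps" is a list of rows, each an object of numbers: "dx", "dy", "dz": the shift along the tool's x, y, z in m; "ax", "ay", "az": the turn, a rotation vector about the tool's x, y, z in rad. A call has 1 to 20 rows; each row is the pose to reach, as a shift and turn from the pose commanded when the call began, along the tool's axes at that moment; what a row does not reach only later rows make up. A row lasts 1/12 s, in which the tool goes at most 41.7 mm and 7.16 degrees, less where a joint would pass 70% of its speed; a pose out of reach is approached as far as the arm can. A call with a gripper value outside its range is refused whole. "jaw" is the finger opening in m, from 0 to 0.0854, set as the call begins (left out, the last holds). The fingers move at their own pace and stop on an object; "squeeze" is the grip in N (left out, the last holds). Time passes only in rows, so rows that repeat a pose let the fingers close. It gives the time, the measured TCP pose, the force, the opening and the grip force at its end, in the units of the state.
- ctrl.get_state(): the state, without advancing time (a new reading comes with each control period).
- get_image(name): name is "scene" or "top"; returns a dict with "pixels" (480x640x3 uint8, blue, green, red), "vertical_fov" (degrees; the focal length in pixels is half the picture's height over the tangent of half this angle, whatever the lens; pixels are square), "cx", "cy" (the principal point, pixels), "distortion" ([k1, k2, p1, p2, k3] as OpenCV has them; the pictures are not rectified), "rvec" (rotation vector, rad) and "tvec" (3), from world to camera coordinates, as OpenCV has them. Camera axes: x right, y down, z forward; pixel columns grow to the right and rows downward; lengths in m; the calibration is good to about 2 mm. A picture is of the moment at which its call begins. There is no depth.
- hand_in(): hands the job in; it is judged then, once.
The state is a dict: "time_s": time; "joint_pos": joint angles; "joint_vel": joint speeds; "joint_efforts": joint torques, N m; "position": TCP position; "orientation": TCP orientation; "force": force on the tool from outside, world axes, zero at the start; "wrist_torque": the same for the moment, N m; "gripper_width": finger opening in m; "finger_force": force on a finger pad.
Only numpy, scipy, OpenCV 4.12 (cv2) and the standard library are available. Lean on these libraries where they do the work, as an engineer would, in place of code of your own. Each camera call takes 0.05 s, during which the arm holds its last target. There are 200 camera calls.

### The job

Pump up the small pressure pot: with a fingertip press the black pump plunger on its lid right down and let it spring all the way back up, again and again, until the thin steel indicator pin beside it has popped fully out and the dark ring at its foot shows above the sleeve. Work only by pressing the plunger from above; do not touch the pin, do not pull, lift or push the pot about, and leave the bottle, the jar and the stone model where they stand. Then take the hand away.

Things in the scene. Friction and masses are not known exactly. Their poses are not given: they have to be found in the camera images.
- pot: round aluminium bench pressure pot with a grey lid, 128 mm across, lid top 90 mm high, 1.4 to 2.4 kg, standing loose on four rubber feet. Origin at the centre of its underside, z up. The pump stands on the lid at y = -34 mm (steel barrel, 36 mm across, top 112 mm high), the indicator pin at y = +34 mm; two small black clamp knobs (16 mm across, up to 98 mm high) at x = +48 and -48 mm
- plunger (a joint): depth of the pump plunger in m: 0 up (at rest), 0.011 right down. A spring pushes it back up: about 4 N at the top, 5.6 N at the bottom. A stroke counts only if the plunger goes down at least about 8 mm and is then let up completely: as it rises, the pin is lifted one step of 7 mm (anything from 1 to 13 mm on the first stroke). Shallower strokes lift little or nothing. Further strokes after the pin is fully out do no harm
- plunger_top (a point): centre of the flat top of the plunger's black cap (40 mm across, 12 mm thick), 144 mm above the underside of the pot when the plunger is up; moves down with the plunger
- pin: thin steel indicator pin, 9 mm across, upright in the pot's lid, 68 mm from the plunger. Its origin lies on the pin's axis at the level of the pot's underside when the pin is in, and rises with it. Not to be touched
- indicator (a joint): how far the pin has come out in m: 0 fully in, 0.035 fully out; it starts anywhere from 0 to 0.014, so that 3 to 5 full strokes are needed. It stays where the pump has lifted it
- pin_tip (a point): top of the pin: 2 mm above its sleeve (106 mm above the underside of the pot) when in, 37 mm above the sleeve when fully out
- pin_sleeve (a point): centre of the top of the pin's sleeve (18 mm across), 104 mm above the underside of the pot. A dark rubber ring 3 mm wide at the pin's foot comes clear of it only when the pin is fully out
- bottle: white dropper bottle, 41 mm across, 136 mm tall, loose, beside the pot; bystander. Origin at the centre of its underside
- jar: powder jar with a screw lid, 50 mm across, 60 mm tall, loose, beside the pot; bystander. Origin at the centre of its underside. Left of it a tall firing furnace (x 0.43 to 0.87, y -0.1 to 0.35, over 0.3 m high) stands on the worktop: bring the hand round in front of it
- model: stone model of a lower jaw, 62 x 80 x 37 mm, loose, behind the pot; bystander. Origin at the centre of its underside

How it is judged:
On the way, in this order (a step that is already met when the one before it is completed fails the run):
1. the plunger is pressed down (value of joint plunger above 0.005 m).
2. the plunger is let up (value of joint plunger below 0.003 m).
3. the plunger is pressed down again (value of joint plunger above 0.005 m).
4. the plunger is let up again (value of joint plunger below 0.003 m).
5. the pin is fully out (value of joint indicator above 0.033 m), for 0.1 s.
At the end, for the whole second after the job is handed in: The pin stands out by more than 33 of its 35 mm, the plunger is up again (less than 3 mm down), the pot stands upright and still within 30 mm of where it was, and bottle, jar and stone model are within 20 mm of where they were (value of joint indicator above 0.033 m and value of joint plunger below 0.003 m and distance of pot from where it was at the start of the episode below 0.03 m and angle between pot's own z axis and vertical below 0.05 rad and linear speed of pot below 0.02 m/s and distance of each of bottle, jar, model from where it was at the start of the episode below 0.02 m); the robot touches nothing.
It fails at once if the pin is touched (more than 0.5 N) (contact force between any of the fingers, the arm and pin above 0.5 N).
It fails at once if the pot is lifted more than 8 mm (height (world z) of pot above 0.008 m).
It fails at once if the pot is tipped or pushed about (more than 0.15 rad or 30 mm) (angle between pot's own z axis and vertical above 0.15 rad or distance of pot from where it was at the start of the episode above 0.03 m).
It fails at once if the bottle, the jar or the stone model is moved more than 20 mm (distance of any of bottle, jar, model from where it was at the start of the episode above 0.02 m).
It also fails if it takes over 48 s, if anything falls off the work surface, if the arm or the gripper's body presses on something with over 40 N, if the wrist force passes 120 N, or if a joint passes its speed limit or range.

## Working session

There is one attempt and no reset: what is moved stays moved. The work goes in short steps, Python scripts to look and compute and a tool call to move; the robot and the scene stay as the last step left them, time stands still between calls to the robot, and variables do not carry over. Pictures are saved under pics/ and viewed, at most 10 in all, crops included, and the job is handed in when it is done.

Besides the shell and the picture viewer there is one more tool, called after "Emit:" as name([rows], argument=value, ...), one row to a line, values as JSON. carry_out: Moves the arm, as the interface text tells. Its arguments: {"type":"object","properties":{"steps":{"type":"array"},"jaw":{"type":"number"},"squeeze":{"type":"number"}},"required":["steps"]}

```bash
mkdir -p pics; cat > h.py <<'E'
import numpy as np, cv2
from workcell import ctrl, get_image, hand_in
def cam(im):
    p=im["pixels"]; f=p.shape[0]/2/np.tan(np.radians(im["vertical_fov"])/2)
    K=np.array([[f,0,im["cx"]],[0,f,im["cy"]],[0,0,1.]])
    return K,np.array(im["distortion"],float),np.array(im["rvec"],float),np.array(im["tvec"],float)
def ray(c,uv):
    K,d,r,t=c; n=cv2.undistortPoints(np.array([[uv]],float),K,d)[0,0]
    R=cv2.Rodrigues(r)[0]; return -R.T@t, R.T@np.array([n[0],n[1],1])
def atz(c,uv,z):
    o,v=ray(c,uv); return o+v*(z-o[2])/v[2]
def proj(c,P):
    K,d,r,t=c; return cv2.projectPoints(np.array(P,float).reshape(-1,1,3),r,t,K,d)[0][:,0]
E
python3 - <<'E'
from h import *
import pickle
for n in("scene","top"):
    im=get_image(n); cv2.imwrite(f"pics/{n}0.png",im["pixels"]); pickle.dump(im,open(f"{n}0.pkl","wb"))
    c=cam(im); print(n,im["vertical_fov"],ray(c,(320,240)))
s=ctrl.get_state(); print(s)
E
```

```text
scene 46.70331328373916 (array([0.20510571, 0.54404957, 0.56215312]), array([ 0.36133847, -0.78419781, -0.50476824]))
top 43.666894830696336 (array([ 0.32603702, -0.18500286,  1.12151599]), array([ 0.25321945, -0.01173833, -0.96768326]))
{'time_s': 0.1, 'joint_pos': array([ 1.06033298e+00,  1.04643738e-01,  9.65200334e-02,  1.56390059e+00,
       -4.65826849e-06,  1.35313242e+00]), 'joint_vel': array([ 0.00077336, -0.00150387,  0.00078153,  0.0005242 ,  0.00125961,
       -0.0004307 ]), 'joint_efforts': array([ 6.24567518e-03, -5.58208179e+01,  5.04719424e+01,  1.32057024e-02,
       -3.21494445e-04, -5.34228082e-05]), 'position': array([0.17300802, 0.57421594, 0.24958278]), 'orientation': array([-4.58223877e-01, -3.10755728e+00,  1.80482697e-03]), 'force': array([ 0.36872896, -0.3439648 , -1.0790451 ]), 'wrist_torque': array([-0.01954203,  0.04756572, -0.00824225]), 'finger_force': 0.0, 'gripper_width': 0.08501609857324034}
```

View pics/scene0.png

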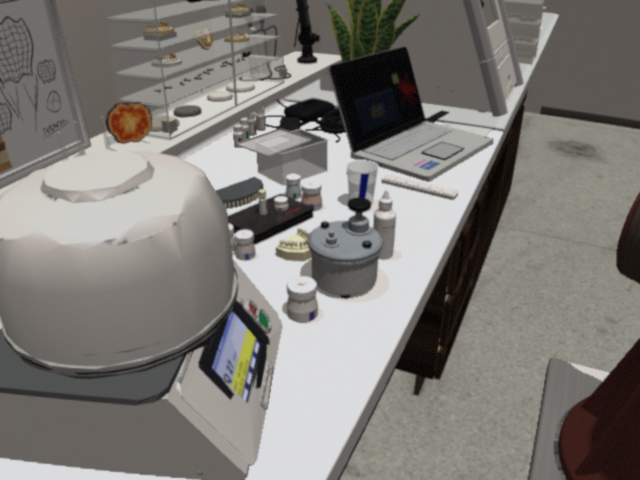

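View pics/top0.png

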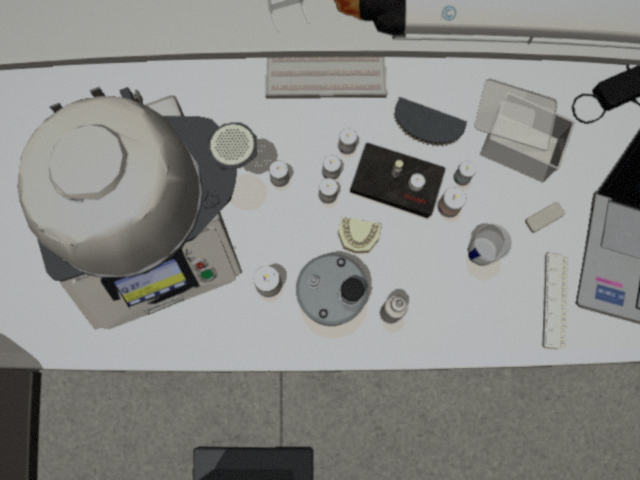

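The scene view shows the pot at about (345,255) with its plunger cap at (359,206). In the top view the cap is at (353,290), the pin at (314,281), the bottle at (396,305) and the jar at (267,280). The arm has to pass in front of the furnace, which is on the left.

```bash
python3 - <<'E'
from h import *
import pickle
t=pickle.load(open("top0.pkl","rb")); s=pickle.load(open("scene0.pkl","rb")); ct,cs=cam(t),cam(s)
g=t["pixels"].astype(int).sum(2)
m=(g<150).astype(np.uint8); m[:270]=0; m[310:]=0; m[:,:335]=0; m[:,375:]=0
n,l,st,ce=cv2.connectedComponentsWithStats(m); k=1+np.argmax(st[1:,4]); print("cap",st[k],ce[k])
P=atz(ct,ce[k],.144); print("plunger",P)
print("cap width m",np.linalg.norm(atz(ct,(st[k][0],ce[k][1]),.144)-atz(ct,(st[k][0]+st[k][2],ce[k][1]),.144)))
pin=atz(ct,(314,281),.108); print("pin",pin,"dist",np.linalg.norm((pin-P)[:2]))
print("pot",atz(ct,(333,289),.09),"knobs",atz(ct,(340.5,262),.098),atz(ct,(323.5,313.5),.098))
print("bottle",atz(ct,(397,301),.13),"jar",atz(ct,(266,279),.06),"model",atz(ct,(360,233),.037))
print("scene proj of plunger top",proj(cs,P),"pin",proj(cs,pin))
a=cv2.resize(t["pixels"][240:340,250:420],None,fx=4.6,fy=4.6,interpolation=2)[:460]
b=cv2.resize(s["pixels"][180:330,270:420],(590,590),interpolation=2)
cv2.imwrite("pics/a.png",a);cv2.imwrite("pics/b.png",b)
E
```

```text
cap [341 278  24  23 413] [352.23970944 289.07748184]
plunger [ 0.49742455 -0.24935074  0.144     ]
cap width m 0.039792887208038474
pin [ 0.51843172 -0.18619192  0.108     ] dist 0.06656078406717628
pot [ 0.5073436  -0.21927735  0.09      ] knobs [ 0.55376127 -0.23288326  0.098     ] [ 0.46335206 -0.20205061  0.098     ]
bottle [ 0.47881587 -0.32501178  0.13      ] jar [ 0.53189453 -0.09959777  0.06      ] model [ 0.62279642 -0.27343851  0.037     ]
scene proj of plunger top [[359.31758423 201.86233514]] pin [[332.77195968 234.62855459]]
```

View pics/a.png

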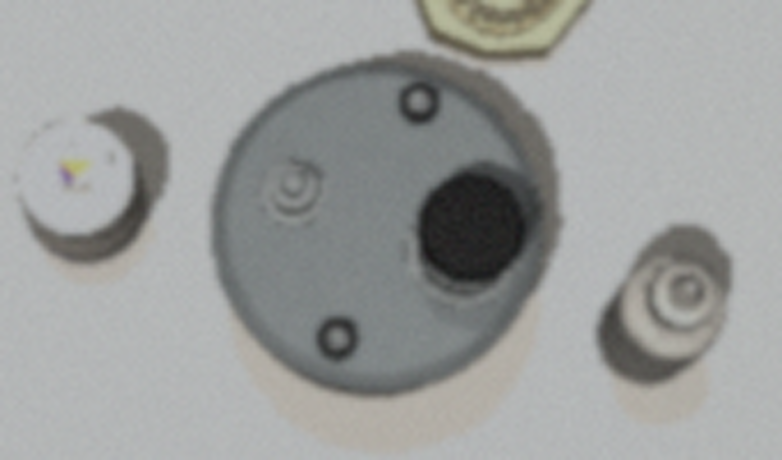

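View pics/b.png

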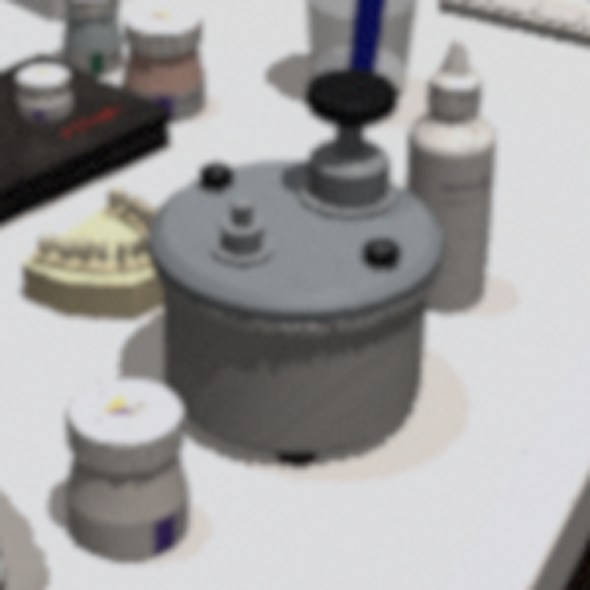

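The cap measures 39.8 mm across and sits 66.6 mm from the pin, which agrees with the sizes given. The plunger is at (0.4975, -0.2495). Next I plan the sweep in front of the furnace, keeping the tool orientation constant.

```bash
python3 - <<'E'
from h import *
s=ctrl.get_state(); R=cv2.Rodrigues(s["orientation"])[0]; p=s["position"]
a=np.radians(np.linspace(60,-22,30))
W=np.vstack([p[:2],np.c_[.41*np.cos(a),.41*np.sin(a)],[.4975,-.2495]])
L=np.r_[0,np.cumsum(np.linalg.norm(np.diff(W,axis=0),axis=1))]
q=np.linspace(0,L[-1],29)[1:]
X=np.c_[np.interp(q,L,W[:,0]),np.interp(q,L,W[:,1])]
print(R.round(3),L[-1])
for x in X:
    d=R.T@(np.r_[x,.25]-p); print(x.round(3),d.round(3))
E
```

```text
[[-0.957  0.289 -0.001]
 [ 0.289  0.957 -0.001]
 [ 0.    -0.001 -1.   ]] 0.9597506805556694
[0.178 0.54 ] [-0.015 -0.031 -0.   ]
[0.183 0.506] [-0.029 -0.062 -0.   ]
[0.188 0.472] [-0.044 -0.093 -0.   ]
[0.193 0.439] [-0.058 -0.124 -0.   ]
[0.198 0.405] [-0.073 -0.155 -0.   ]
[0.203 0.371] [-0.087 -0.186 -0.   ]
[0.221 0.345] [-0.112 -0.205 -0.   ]
[0.249 0.326] [-0.144 -0.216 -0.   ]
[0.275 0.304] [-0.176 -0.229 -0.   ]
[0.3  0.28] [-0.206 -0.245 -0.   ]
[0.322 0.254] [-0.235 -0.264 -0.   ]
[0.342 0.226] [-0.262 -0.285 -0.   ]
[0.36  0.197] [-0.288 -0.308 -0.   ]
[0.375 0.166] [-0.311 -0.333 -0.   ]
[0.387 0.134] [-0.332 -0.36  -0.   ]
[0.397 0.101] [-0.351 -0.388 -0.   ]
[0.404 0.068] [-0.368 -0.418 -0.   ]
[0.408 0.034] [-0.381 -0.449  0.   ]
[ 0.41 -0.  ] [-0.393 -0.482  0.   ]
[ 0.408 -0.035] [-0.401 -0.515  0.   ]
[ 0.404 -0.069] [-0.407 -0.549  0.   ]
[ 0.397 -0.102] [-0.41  -0.583  0.   ]
[ 0.387 -0.135] [-0.41  -0.617  0.   ]
[ 0.391 -0.163] [-0.422 -0.643  0.   ]
[ 0.418 -0.184] [-0.453 -0.656  0.   ]
[ 0.444 -0.206] [-0.485 -0.669  0.   ]
[ 0.471 -0.228] [-0.517 -0.682  0.   ]
[ 0.498 -0.25 ] [-0.548 -0.695  0.   ]
```

Emit:
carry_out([
  {"dx":-0.015,"dy":-0.031},
  {"dx":-0.029,"dy":-0.062},
  {"dx":-0.044,"dy":-0.093},
  {"dx":-0.058,"dy":-0.124},
  {"dx":-0.073,"dy":-0.155},
  {"dx":-0.087,"dy":-0.186},
  {"dx":-0.112,"dy":-0.205},
  {"dx":-0.144,"dy":-0.216},
  {"dx":-0.176,"dy":-0.229},
  {"dx":-0.206,"dy":-0.245},
  {"dx":-0.235,"dy":-0.264},
  {"dx":-0.262,"dy":-0.285},
  {"dx":-0.288,"dy":-0.308},
  {"dx":-0.308,"dy":-0.334},
  {"dx":-0.323,"dy":-0.363},
  {"dx":-0.335,"dy":-0.393},
  {"dx":-0.347,"dy":-0.424},
  {"dx":-0.358,"dy":-0.456},
  {"dx":-0.369,"dy":-0.489},
  {"dx":-0.379,"dy":-0.522},
], jaw=0)

```text
invalid input at $.steps[0]: expected keys dx, dy, dz, ax, ay, az
```

Emit:
carry_out([
  {"dx":-0.015,"dy":-0.031,"dz":0,"ax":0,"ay":0,"az":0},
  {"dx":-0.029,"dy":-0.062,"dz":0,"ax":0,"ay":0,"az":0},
  {"dx":-0.044,"dy":-0.093,"dz":0,"ax":0,"ay":0,"az":0},
  {"dx":-0.058,"dy":-0.124,"dz":0,"ax":0,"ay":0,"az":0},
  {"dx":-0.073,"dy":-0.155,"dz":0,"ax":0,"ay":0,"az":0},
  {"dx":-0.087,"dy":-0.186,"dz":0,"ax":0,"ay":0,"az":0},
  {"dx":-0.112,"dy":-0.205,"dz":0,"ax":0,"ay":0,"az":0},
  {"dx":-0.144,"dy":-0.216,"dz":0,"ax":0,"ay":0,"az":0},
  {"dx":-0.176,"dy":-0.229,"dz":0,"ax":0,"ay":0,"az":0},
  {"dx":-0.206,"dy":-0.245,"dz":0,"ax":0,"ay":0,"az":0},
  {"dx":-0.235,"dy":-0.264,"dz":0,"ax":0,"ay":0,"az":0},
  {"dx":-0.262,"dy":-0.285,"dz":0,"ax":0,"ay":0,"az":0},
  {"dx":-0.288,"dy":-0.308,"dz":0,"ax":0,"ay":0,"az":0},
  {"dx":-0.308,"dy":-0.334,"dz":0,"ax":0,"ay":0,"az":0},
  {"dx":-0.323,"dy":-0.363,"dz":0,"ax":0,"ay":0,"az":0},
  {"dx":-0.335,"dy":-0.393,"dz":0,"ax":0,"ay":0,"az":0},
  {"dx":-0.347,"dy":-0.424,"dz":0,"ax":0,"ay":0,"az":0},
  {"dx":-0.358,"dy":-0.456,"dz":0,"ax":0,"ay":0,"az":0},
  {"dx":-0.369,"dy":-0.489,"dz":0,"ax":0,"ay":0,"az":0},
  {"dx":-0.379,"dy":-0.522,"dz":0,"ax":0,"ay":0,"az":0},
], jaw=0)

```text
time_s: 1.77
position: [0.385, -0.0363, 0.2501]
orientation: [0.458, 3.108, 0.0]
force: [1.2, 0.2, 0.6]
gripper_width: -0.0002
finger_force: 0.0
```

Emit:
carry_out([
  {"dx":-0.01,"dy":-0.032,"dz":0,"ax":0,"ay":0,"az":0},
  {"dx":-0.019,"dy":-0.064,"dz":0,"ax":0,"ay":0,"az":0},
  {"dx":-0.029,"dy":-0.096,"dz":0,"ax":0,"ay":0,"az":0},
  {"dx":-0.057,"dy":-0.111,"dz":0,"ax":0,"ay":0,"az":0},
  {"dx":-0.085,"dy":-0.127,"dz":0.01,"ax":0,"ay":0,"az":0},
  {"dx":-0.113,"dy":-0.142,"dz":0.02,"ax":0,"ay":0,"az":0},
  {"dx":-0.142,"dy":-0.158,"dz":0.03,"ax":0,"ay":0,"az":0},
  {"dx":-0.17,"dy":-0.173,"dz":0.04,"ax":0,"ay":0,"az":0},
  {"dx":-0.17,"dy":-0.173,"dz":0.06,"ax":0,"ay":0,"az":0},
  {"dx":-0.17,"dy":-0.173,"dz":0.07,"ax":0,"ay":0,"az":0},
  {"dx":-0.17,"dy":-0.173,"dz":0.07,"ax":0,"ay":0,"az":0},
  {"dx":-0.17,"dy":-0.173,"dz":0.07,"ax":0,"ay":0,"az":0},
])

```text
time_s: 2.77
position: [0.4975, -0.2485, 0.1803]
orientation: [-0.458, -3.107, -0.001]
force: [-0.0, 0.7, 0.6]
gripper_width: 0.0004
finger_force: 0.0
```

```bash
python3 - <<'E'
from h import *
a=get_image("top")["pixels"][215:345,240:410]; b=get_image("scene")["pixels"][150:300,290:420]
a=cv2.resize(a,(510,390),interpolation=2); b=cv2.resize(b,(338,390),interpolation=2)
cv2.imwrite("pics/c.png",cv2.resize(np.hstack([a,b]),(800,368)))
E
```

```text
(no output)
```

View pics/c.png

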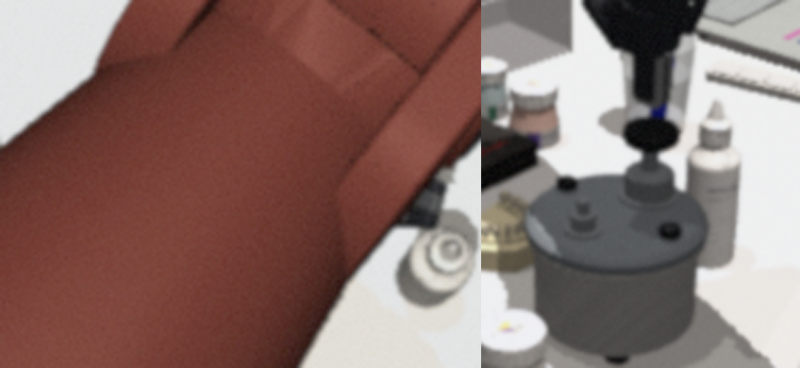

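The scene crop shows the closed fingertips at (650,98), directly above the cap at (651,133). The pin is well clear to the left. Next I descend to feel for contact.

Emit:
carry_out([
  {"dx":0,"dy":0,"dz":0.005,"ax":0,"ay":0,"az":0},
  {"dx":0,"dy":0,"dz":0.01,"ax":0,"ay":0,"az":0},
  {"dx":0,"dy":0,"dz":0.014,"ax":0,"ay":0,"az":0},
  {"dx":0,"dy":0,"dz":0.017,"ax":0,"ay":0,"az":0},
  {"dx":0,"dy":0,"dz":0.019,"ax":0,"ay":0,"az":0},
  {"dx":0,"dy":0,"dz":0.02,"ax":0,"ay":0,"az":0},
  {"dx":0,"dy":0,"dz":0.02,"ax":0,"ay":0,"az":0},
  {"dx":0,"dy":0,"dz":0.02,"ax":0,"ay":0,"az":0},
])

```text
time_s: 3.53
position: [0.4981, -0.2493, 0.1605]
orientation: [-0.458, -3.108, -0.0]
force: [-1.7, 1.5, 3.1]
gripper_width: 0.0001
finger_force: 1.8
```

Emit:
carry_out([
  {"dx":0,"dy":0,"dz":0.002,"ax":0,"ay":0,"az":0},
  {"dx":0,"dy":0,"dz":0.004,"ax":0,"ay":0,"az":0},
  {"dx":0,"dy":0,"dz":0.006,"ax":0,"ay":0,"az":0},
  {"dx":0,"dy":0,"dz":0.0075,"ax":0,"ay":0,"az":0},
  {"dx":0,"dy":0,"dz":0.0075,"ax":0,"ay":0,"az":0},
  {"dx":0,"dy":0,"dz":0.0075,"ax":0,"ay":0,"az":0},
])

```text
time_s: 4.03
position: [0.4982, -0.2494, 0.1527]
orientation: [0.458, 3.108, 0.0]
force: [-2.0, 1.1, 4.4]
gripper_width: 0.0001
finger_force: 2.4
```

Emit:
carry_out([
  {"dx":0,"dy":0,"dz":0.001,"ax":0,"ay":0,"az":0},
  {"dx":0,"dy":0,"dz":0.001,"ax":0,"ay":0,"az":0},
])

```text
time_s: 4.2
position: [0.4983, -0.2494, 0.152]
orientation: [0.458, 3.108, 0.0]
force: [-2.3, 2.3, 6.0]
gripper_width: 0.0001
finger_force: 2.9
```

Emit:
carry_out([
  {"dx":0,"dy":0,"dz":-0.004,"ax":0,"ay":0,"az":0},
  {"dx":0,"dy":0,"dz":-0.008,"ax":0,"ay":0,"az":0},
  {"dx":0,"dy":0,"dz":-0.012,"ax":0,"ay":0,"az":0},
  {"dx":0,"dy":0,"dz":-0.018,"ax":0,"ay":0,"az":0},
  {"dx":0,"dy":0,"dz":-0.02,"ax":0,"ay":0,"az":0},
  {"dx":0,"dy":0,"dz":-0.02,"ax":0,"ay":0,"az":0},
  {"dx":0,"dy":0,"dz":-0.02,"ax":0,"ay":0,"az":0},
])

```text
time_s: 4.78
position: [0.4983, -0.2495, 0.1719]
orientation: [0.458, 3.108, -0.0]
force: [0.1, -0.1, 0.0]
gripper_width: -0.0001
finger_force: 0.0
```

```bash
python3 - <<'E'
from h import *
import pickle
i=get_image("scene");c=cam(i);s0=pickle.load(open("scene0.pkl","rb"))["pixels"]
a=s0[190:280,300:400]; b=i["pixels"][190:280,300:400]
cv2.imwrite("pics/d.png",cv2.resize(np.hstack([a,b]),(800,360),interpolation=2))
for h in range(0,36,5): print(h,proj(c,[.5184,-.1862,.106+h/1000]).round(1))
E
```

```text
0 [[332.8 235.7]]
5 [[332.8 233. ]]
10 [[332.8 230.4]]
15 [[332.9 227.7]]
20 [[332.9 225. ]]
25 [[332.9 222.3]]
30 [[333.  219.6]]
35 [[333.  216.9]]
```

View pics/d.png

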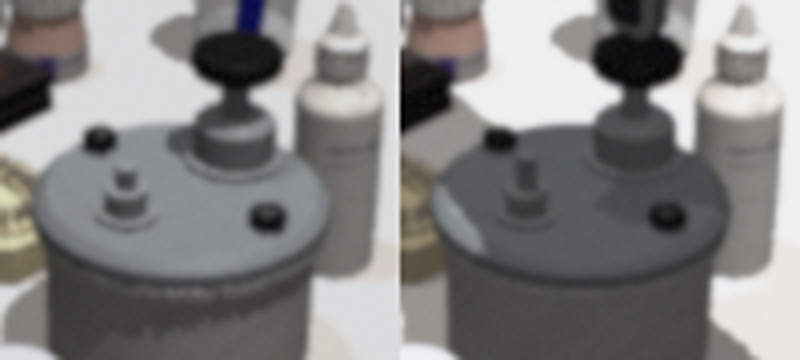

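The plunger is back up and the pin rose by about 6 mm; its tip in the crop went from y≈170 to y≈158. The stroke depth works, so I repeat it.

Emit:
carry_out([
  {"dx":0,"dy":0,"dz":0.01,"ax":0,"ay":0,"az":0},
  {"dx":0,"dy":0,"dz":0.015,"ax":0,"ay":0,"az":0},
  {"dx":0,"dy":0,"dz":0.02,"ax":0,"ay":0,"az":0},
  {"dx":0,"dy":0,"dz":0.02,"ax":0,"ay":0,"az":0},
  {"dx":0,"dy":0,"dz":0.02,"ax":0,"ay":0,"az":0},
  {"dx":0,"dy":0,"dz":0.015,"ax":0,"ay":0,"az":0},
  {"dx":0,"dy":0,"dz":0.01,"ax":0,"ay":0,"az":0},
  {"dx":0,"dy":0,"dz":0.004,"ax":0,"ay":0,"az":0},
  {"dx":0,"dy":0,"dz":0,"ax":0,"ay":0,"az":0},
  {"dx":0,"dy":0,"dz":0,"ax":0,"ay":0,"az":0},
  {"dx":0,"dy":0,"dz":0.01,"ax":0,"ay":0,"az":0},
  {"dx":0,"dy":0,"dz":0.015,"ax":0,"ay":0,"az":0},
  {"dx":0,"dy":0,"dz":0.02,"ax":0,"ay":0,"az":0},
  {"dx":0,"dy":0,"dz":0.02,"ax":0,"ay":0,"az":0},
  {"dx":0,"dy":0,"dz":0.02,"ax":0,"ay":0,"az":0},
  {"dx":0,"dy":0,"dz":0.015,"ax":0,"ay":0,"az":0},
  {"dx":0,"dy":0,"dz":0.01,"ax":0,"ay":0,"az":0},
  {"dx":0,"dy":0,"dz":0.004,"ax":0,"ay":0,"az":0},
  {"dx":0,"dy":0,"dz":0,"ax":0,"ay":0,"az":0},
  {"dx":0,"dy":0,"dz":0,"ax":0,"ay":0,"az":0},
])

```text
time_s: 6.5
position: [0.4983, -0.2494, 0.1725]
orientation: [0.458, 3.108, -0.0]
force: [-0.7, 0.7, -0.2]
gripper_width: -0.0001
finger_force: 0.0
```

Emit:
carry_out([
  {"dx":0,"dy":0,"dz":0.01,"ax":0,"ay":0,"az":0},
  {"dx":0,"dy":0,"dz":0.015,"ax":0,"ay":0,"az":0},
  {"dx":0,"dy":0,"dz":0.02,"ax":0,"ay":0,"az":0},
  {"dx":0,"dy":0,"dz":0.02,"ax":0,"ay":0,"az":0},
  {"dx":0,"dy":0,"dz":0.02,"ax":0,"ay":0,"az":0},
  {"dx":0,"dy":0,"dz":0.015,"ax":0,"ay":0,"az":0},
  {"dx":0,"dy":0,"dz":0.01,"ax":0,"ay":0,"az":0},
  {"dx":0,"dy":0,"dz":0.004,"ax":0,"ay":0,"az":0},
  {"dx":0,"dy":0,"dz":0,"ax":0,"ay":0,"az":0},
  {"dx":0,"dy":0,"dz":0,"ax":0,"ay":0,"az":0},
])

```text
time_s: 7.33
position: [0.4983, -0.2494, 0.1725]
orientation: [0.458, 3.108, -0.0]
force: [-0.4, 0.3, 0.3]
gripper_width: 0.0
finger_force: 0.0
```

```bash
python3 - <<'E'
from h import *
import pickle
i=get_image("scene");s0=pickle.load(open("scene0.pkl","rb"))["pixels"]
a=s0[190:280,300:400]; b=i["pixels"][190:280,300:400]
cv2.imwrite("pics/e.png",cv2.resize(np.hstack([a,b]),(800,360),interpolation=2))
print(ctrl.get_state()["force"])
E
```

```text
[ 0.32774729  0.09760625 -0.58946618]
```

View pics/e.png

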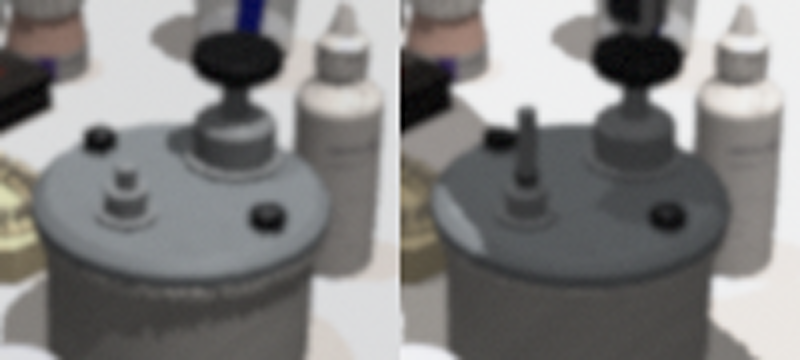

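The dark ring now shows at the pin's foot (527,178), and the tip at (527,108) matches the 35 mm projection. I do one extra harmless stroke for certainty, then withdraw the hand upward.

Emit:
carry_out([
  {"dx":0,"dy":0,"dz":0.01,"ax":0,"ay":0,"az":0},
  {"dx":0,"dy":0,"dz":0.015,"ax":0,"ay":0,"az":0},
  {"dx":0,"dy":0,"dz":0.02,"ax":0,"ay":0,"az":0},
  {"dx":0,"dy":0,"dz":0.02,"ax":0,"ay":0,"az":0},
  {"dx":0,"dy":0,"dz":0.02,"ax":0,"ay":0,"az":0},
  {"dx":0,"dy":0,"dz":0.015,"ax":0,"ay":0,"az":0},
  {"dx":0,"dy":0,"dz":0.01,"ax":0,"ay":0,"az":0},
  {"dx":0,"dy":0,"dz":0.004,"ax":0,"ay":0,"az":0},
  {"dx":0,"dy":0,"dz":0,"ax":0,"ay":0,"az":0},
  {"dx":0,"dy":0,"dz":-0.02,"ax":0,"ay":0,"az":0},
  {"dx":0,"dy":0,"dz":-0.05,"ax":0,"ay":0,"az":0},
  {"dx":0,"dy":0,"dz":-0.08,"ax":0,"ay":0,"az":0},
  {"dx":0.025,"dy":0,"dz":-0.1,"ax":0,"ay":0,"az":0},
  {"dx":0.05,"dy":0,"dz":-0.11,"ax":0,"ay":0,"az":0},
  {"dx":0.07,"dy":0,"dz":-0.11,"ax":0,"ay":0,"az":0},
  {"dx":0.07,"dy":0,"dz":-0.11,"ax":0,"ay":0,"az":0},
  {"dx":0.07,"dy":0,"dz":-0.11,"ax":0,"ay":0,"az":0},
  {"dx":0.07,"dy":0,"dz":-0.11,"ax":0,"ay":0,"az":0},
])

```text
time_s: 8.88
position: [0.4314, -0.2292, 0.2815]
orientation: [-0.459, -3.108, -0.001]
force: [-0.0, 0.3, -0.6]
gripper_width: 0.0
finger_force: 0.0
```

```bash
python3 - <<'E'
from h import *
import pickle
i=get_image("scene");s0=pickle.load(open("scene0.pkl","rb"))["pixels"]
a=s0[170:330,270:430]; b=i["pixels"][170:330,270:430]
cv2.imwrite("pics/f.png",cv2.resize(np.hstack([a,b]),(800,400),interpolation=2))
E
```

```text
(no output)
```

View pics/f.png

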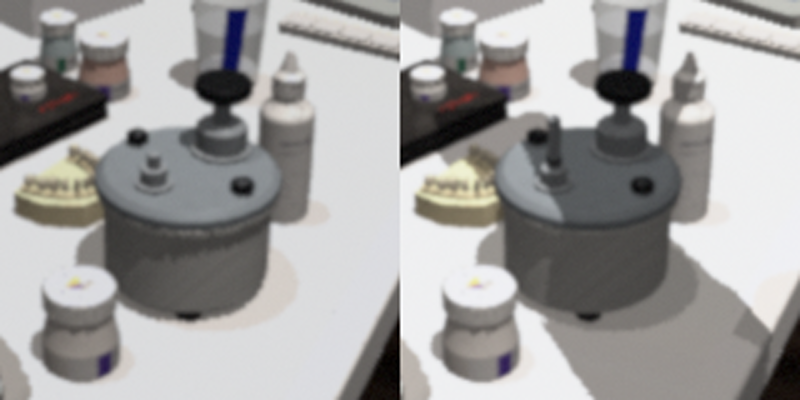

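The pin is fully out with its tip at (553,120), the plunger is up at (623,85), and nothing has shifted. I hand the job in.

```bash
python3 -c "
from workcell import hand_in
print(hand_in())"
```

```text
the job is handed in; nothing more can be done
None
```

I pressed the plunger five full strokes; the last camera view shows the pin fully out, the plunger back up, the pot and bystanders where they stood and the hand clear, and the job is handed in (no verdict was returned).

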